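Dress the press's sprung stripper plate and put the stone away

TASK

Take the honing stone by its wooden rib and dress the sprung steel plate on the sloping rest: lay the sole flat on the plate and stroke the full length in one unbroken pass, from the end marked by the round stud to the end marked by the square block, pressing all the while so that the plate visibly gives on its springs but never goes down to its stop. Lift off only at the end, set the stone sole down (not dropped) in the open steel case, let go and then shut the lid. Leave the dies and small parts on the bench as they are.

Things in the scene. Friction and masses are not known exactly. Their poses are not given: they have to be found in the camera images.
- stone: honing stone, loose, about 0.2 kg: grey sole 70 x 40 x 14 mm (x, y, z) with an upright wooden rib 60 mm long (along x), 16 mm thick (along y) and 36 mm tall on top of it, 50 mm high overall. Origin at the centre of the sole's underside, z up out of the rib. Taken across the rib.
- stone_sole (a point): centre of the underside of the stone's sole (the stone's origin), axes as the stone's
- rest: dark cast iron sloping rest fixed to the bench, foot 140 x 200 mm (x, y), carrying the sprung plate. The slope faces its own -x side, away from the robot. Along the plate's upper edge, on the robot's side, runs a level ledge 34 mm deep, 200 mm long, 80 mm above the bench, on which the two end marks stand. Origin at the centre of the foot, on the bench.
- plate_top (a point): centre of the working face of the bright steel plate on the rest, 64 mm up the slope (x) by 180 mm long (y, level); z is the face's normal, leaning 30 degrees from vertical towards the rest's -x. It lies 75 mm above the bench when the plate is up, and moves with the plate.
- plate (a joint): how far the plate is pressed down on its springs along its normal, m: 0 up, 0.014 on its stop; about 2 N moves it off 0, then 1.2 N per mm, about 16 N at 0.012. Only springs push back.
- stud: round steel stud 26 mm in diameter, 30 mm tall, with a rounded top, fixed on the ledge beside one end of the plate (about 80 mm along y from its centre); marks the end to start from. Origin at the centre of its foot, on the ledge.
- block: square steel block 26 x 26 mm, 14 mm tall, fixed on the ledge beside the other end of the plate; marks the end to finish at. Origin at the centre of its underside, on the ledge. Stud and block may change ends.
- case: open sheet steel case fixed to the bench, 130 x 170 mm (x, y), 68 mm high, walls and floor 5 mm thick; its lid is hinged on the +x side. Origin at the centre of its underside, on the bench.
- case_in (a point): centre of the case's inner floor, 5 mm above the bench, axes as the case's
- case_lid (a joint): lid angle, rad: 0 shut, 1.75 standing fully open against its stop, leaning 10 degrees back; below about 1.5 it falls shut by itself
- case_lid_handle (a point): tip of the black knob on the lid's outer face, 35 mm out from the lid, 30 mm from the lid's free edge (the lid is 130 mm from hinge to free edge, 170 mm wide, 6 mm thick). With the lid open it points to the case's +x side, about 170 mm above the bench.
- case_lid_hinge (a point): middle of the lid's hinge line (along the case's y), on the case's +x rim, 68 mm above the bench
- die_a: bystander: steel crimp die 50 x 30 x 28 mm with a shallow notch, origin at the centre of its underside
- die_b: bystander: steel crimp die 50 x 30 x 36 mm with a deep notch, origin at the centre of its underside
- housing: bystander: red plastic terminal housing 42 x 24 x 21 mm, origin at the centre of its underside
- spacer: bystander: white nylon spacer ring 30 mm across, 18 mm high, origin at the centre of its underside
- ferrule: bystander: brass ferrule sleeve 20 mm across, 28 mm high, standing, origin at the centre of its underside
- driver: bystander: screwdriver about 190 mm long lying on the bench, along its x
Things that resemble listed ones, but are neither listed nor needed, are in the scene too. Leave any green look-alike of the stone alone. Leave any purple look-alike of the rest alone.

How it is judged:
On the way, in this order (a step that is already met when the one before it is completed fails the run):
1. the stone lies flat on the plate at the stud's end and presses it down on its springs (contact force between stone and rest above 1 N and value of joint plate above 0.0015 m and angle between the z axis of stone and the z axis of plate_top, either way round below 0.17 rad and x of stone_sole in the frame of plate_top between -0.025 and 0.025 m and z of stone_sole in the frame of plate_top between -0.005 and 0.006 m and (y of stone_sole in the frame of plate_top above 0.04 m or y of stone_sole in the frame of plate_top below -0.04 m) and horizontal distance between stone_sole and stud below 0.105 m), for 0.05 s.
2. the stone, flat and pressing, passes the middle of the plate (contact force between stone and rest above 1 N and value of joint plate above 0.0015 m and angle between the z axis of stone and the z axis of plate_top, either way round below 0.17 rad and x of stone_sole in the frame of plate_top between -0.025 and 0.025 m and z of stone_sole in the frame of plate_top between -0.005 and 0.006 m and y of stone_sole in the frame of plate_top between -0.015 and 0.015 m).
3. the stone, flat and pressing, arrives at the block's end (contact force between stone and rest above 1 N and value of joint plate above 0.0015 m and angle between the z axis of stone and the z axis of plate_top, either way round below 0.17 rad and x of stone_sole in the frame of plate_top between -0.025 and 0.025 m and z of stone_sole in the frame of plate_top between -0.005 and 0.006 m and (y of stone_sole in the frame of plate_top above 0.04 m or y of stone_sole in the frame of plate_top below -0.04 m) and horizontal distance between stone_sole and block below 0.105 m), for 0.05 s.
4. the stone stands sole down in the open case and is let go (x of stone_sole in the frame of case_in between -0.06 and 0.06 m and y of stone_sole in the frame of case_in between -0.08 and 0.08 m and z of stone_sole in the frame of case_in between -0.006 and 0.006 m and angle between stone's own z axis and vertical below 0.2 rad and contact force between the fingers and stone below 0.05 N and value of joint case_lid above 1.2 rad), for 0.2 s.
At the end, for the whole second after the job is handed in: the stone rests in the case, sole down on its floor (within 6 mm of height and 0.2 rad of upright), let go and at rest; the lid is shut (below 0.05 rad); the plate is back up (under 1 mm down); each of the dies, housing, spacer, ferrule and screwdriver is within 25 mm of where it was (x of stone_sole in the frame of case_in between -0.06 and 0.06 m and y of stone_sole in the frame of case_in between -0.08 and 0.08 m and z of stone_sole in the frame of case_in between -0.006 and 0.006 m and angle between stone's own z axis and vertical below 0.2 rad and contact force between the fingers and stone below 0.05 N and value of joint case_lid below 0.05 rad and linear speed of stone below 0.02 m/s and value of joint plate below 0.001 m and distance of each of die_a, die_b, housing, spacer, ferrule, driver from where it was at the start of the episode below 0.025 m); the robot touches nothing.
It fails at once if the plate is driven down to its stop (more than 13 mm) (value of joint plate above 0.013 m).
It fails at once if the stone loses pressure or leaves the plate in the middle of the pass (its centre within 30 mm of the plate's centre along it and within 6 mm above the face, with the plate less than 0.7 mm down) (y of stone_sole in the frame of plate_top between -0.03 and 0.03 m and x of stone_sole in the frame of plate_top between -0.04 and 0.04 m and z of stone_sole in the frame of plate_top between -0.01 and 0.006 m and value of joint plate below 0.0007 m).
It fails at once if the stone is dropped into the case (faster than 0.6 m/s near its floor) (x of stone_sole in the frame of case_in between -0.07 and 0.07 m and y of stone_sole in the frame of case_in between -0.09 and 0.09 m and z of stone_sole in the frame of case_in below 0.03 m and linear speed of stone above 0.6 m/s).
It fails at once if a die, the housing, the spacer, the ferrule or the screwdriver is moved by more than 25 mm (distance of any of die_a, die_b, housing, spacer, ferrule, driver from where it was at the start of the episode above 0.025 m).
It also fails if it takes over 64 s, if anything falls off the work surface, if the arm or the gripper's body presses on something with over 40 N, if the wrist force passes 120 N, or if a joint passes its speed limit or range.

ROBOT

A 7-joint arm with a two-finger parallel gripper is mounted at the origin on the work surface. World frame = base frame: x ahead of the robot, y to its left, z up, the work surface at z = 0. Lengths are in m, angles in rad, forces in N, time in s.
With the tool pointing down it reaches from about 0.35 to 0.9 m from the base axis. Payload 8.1 kg.
Tool frame: the origin (TCP) lies between the finger pads; the fingertips stand 17 mm ahead of it and the grasp point (between the pads) lies 2 mm behind it; x points along the fingers, z is the direction in which the jaws open and shut, and the axes are right-handed (so a half turn about x gives the same grasp; the last joint's range is limited). The gripper opens to 92 mm and grips with 3 to 60 N. Pads are 19 mm wide; open, the fingers measure 130 mm over their backs; the gripper's body (75 mm by 190 mm) begins 47 mm behind the grasp point.
Start: joints at [1.033, 0.434, 0.025, 1.573, -0.012, 1.134, -0.075], TCP at [0.263, -0.567, 0.244] pointing down, gripper open.
Joint ranges: [-2.62, 2.62], [-0.44, 2.09], [-1.27, 1.32], [0.08, 2.57], [-1.32, 4.46], [0.12, 2], [-2.74, 2.74]. Speed limits (rad/s): [2.22, 2.22, 3.01, 3.01, 3.14, 3.14, 3.14].

INTERFACE

Orientations are given as a unit quaternion [x, y, z, w].
In Python, from bench import r gives the robot as it stands.
- The arm moves only by the tool carry_out, never from a script. Its argument "motion" is a list of rows, each an object of numbers: "fingers": the closure, from 0 (fully open) to 1 (shut); "x", "y", "z": the shift along the tool's x, y, z normalised to -1 to 1, where 1 is 0.3 m; "twist": the turn about the tool's x normalised to -1 to 1, where 1 is 120 degrees. In form: [{"fingers": .., "x": .., "y": .., "z": .., "twist": ..}, ...]. A call has 1 to 20 rows; each row is the pose to reach, as a shift and turn from the pose commanded when the call began, along the tool's axes at that moment; what a row does not reach only later rows make up. A row lasts 1/10 s, in which the tool goes at most 50 mm and 8.59 degrees, less where a joint would pass 70% of its speed; a pose out of reach is approached as far as the arm can. A call with a number of a shift or a turn outside -1 to 1 is refused whole. A call with a gripper value outside its range is refused whole. The fingers move at their own pace and stop on an object; "force" is the grip in N (left out, the last holds). Time passes only in rows, so rows that repeat a pose let the fingers close. It gives the time, the measured TCP pose, the force and the opening at its end, in the units of the state.
- r.sense(): the state, without advancing time (a new reading comes with each control period).
- r.capture(name): name is "scene" or "top" or "wrist"; returns a dict with "img" (384x512x3 uint8, blue, green, red), "fx", "fy", "cx", "cy" (pixels), "cam_to_world" (4x4, takes a point from camera to world coordinates); the wrist camera has in their place "hand_eye" (4x4, takes a point from camera to tool coordinates, whose origin is the TCP and whose axes are the tool frame's). Camera axes: x right, y up, looking along -z (the intrinsics and any distortion apply to the point x, -y, -z); pixel columns grow to the right and rows downward; lengths in m; the calibration is good to about 2 mm. The wrist camera is an equidistant fisheye: a pixel r from the principal point sees the ray r / f radians off the axis. A picture is of the moment at which its call begins: read the wrist's pose just before it. There is no depth.
- r.close_job(): hands the job in, once; it reports no verdict.
The state is a dict: "t": time; "qpos": joint angles; "dq": joint speeds; "tau": joint torques, N m; "tool_pos": TCP position; "orientation": TCP orientation; "contact_force": force on the tool from outside, world axes, zero at the start; "wrist_torque": the same for the moment, N m; "finger_gap": opening from 0.0 (shut) to 1.0 (fully open).
Only numpy, scipy, OpenCV 4.12 (cv2) and the standard library are available. Lean on these libraries where they do the work, as an engineer would, in place of code of your own. Each camera call takes 0.05 s, during which the arm holds its last target. There are 200 camera calls.

## Working session

There is one attempt and no reset: what is moved stays moved. The work goes in short steps, Python scripts to look and compute and a tool call to move; the robot and the scene stay as the last step left them, time stands still between calls to the robot, and variables do not carry over. Pictures are saved under pics/ and viewed, about 8 in all and at most 12, crops included, and the job is handed in when it is done.

Besides the shell and the picture viewer there is one more tool, called as name([rows], argument=value, ...), one row to a line, values as JSON. carry_out: Moves the arm, as the interface text tells. Its arguments: {"type":"object","properties":{"motion":{"type":"array"},"force":{"type":"number"}},"required":["motion"]}

```bash
mkdir -p pics; ls; python3 - <<'E'
from bench import r
import cv2,numpy as np
s=r.sense();print({k:np.round(v,3).tolist() for k,v in s.items()})
for n in("scene","top"):
    c=r.capture(n);cv2.imwrite(f"pics/{n}0.png",c["img"]);print(n,c["fx"],c["fy"],c["cx"],c["cy"],np.round(c["cam_to_world"],3).tolist(),c.keys())
c=r.capture("wrist");print(c["fx"],c["cx"],c["cy"],np.round(c["hand_eye"],3).tolist())
a=[cv2.imread(f"pics/{n}0.png") for n in("scene","top")]
E
```

```text
pics
{'t': 0.0, 'qpos': [1.033, 0.435, 0.025, 1.574, -0.012, 1.134, -0.075], 'dq': [-0.0, 0.002, -0.0, -0.0, -0.0, 0.0, 0.0], 'tau': [0.001, -66.784, 0.986, -31.445, -0.06, 0.043, 0.0], 'tool_pos': [0.263, -0.566, 0.243], 'orientation': [0.381, 0.597, -0.38, 0.596], 'contact_force': [1.506, 0.37, 1.028], 'wrist_torque': [0.015, -0.002, 0.028], 'finger_gap': 1.001}
scene 387.3084646204368 387.3084646204368 262.0016520216986 190.95846602768438 [[0.602, -0.539, 0.588, 1.144], [0.798, 0.388, -0.461, -0.598], [0.02, 0.747, 0.664, 0.851], [0.0, 0.0, 0.0, 1.0]] dict_keys(['img', 'fx', 'fy', 'cx', 'cy', 'cam_to_world'])
top 478.6898211663882 478.6898211663882 266.8122913249784 194.84639803360542 [[-0.027, 0.997, -0.077, 0.394], [-1.0, -0.027, 0.01, -0.054], [0.008, 0.077, 0.997, 1.489], [0.0, 0.0, 0.0, 1.0]] dict_keys(['img', 'fx', 'fy', 'cx', 'cy', 'cam_to_world'])
297.3186396354542 252.71918820020971 190.40879620835605 [[-0.001, 0.261, -0.965, -0.141], [-0.001, 0.965, 0.261, 0.07], [1.0, 0.002, -0.001, -0.001], [0.0, 0.0, 0.0, 1.0]]
```

View pics/scene0.png

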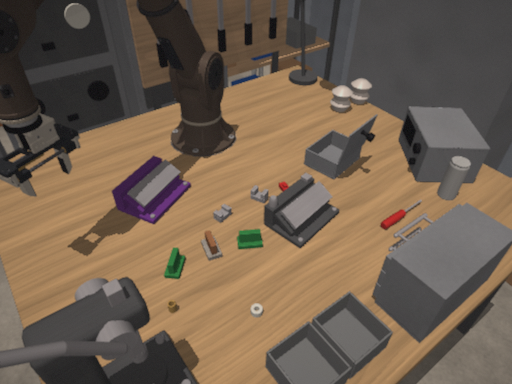

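View pics/top0.png

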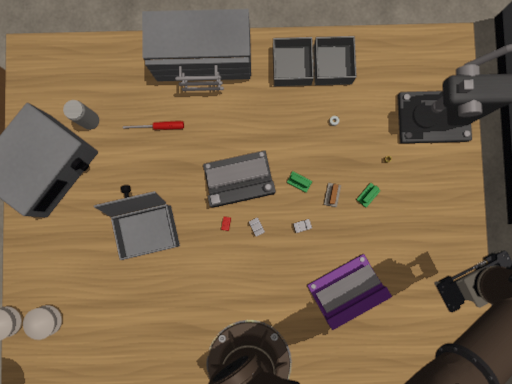

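Candidates in the top view: for the stone, brown rib at (332,194), green look-alikes at (299,181) and (368,195), so I choose (332,194). For the rest, dark at (239,180), purple at (348,292), so I choose the dark one. The case with raised lid is at (145,232). The trays at (313,60) are not the case. Next is a close crop to check.

```bash
python3 - <<'E'
import cv2,numpy as np
t=cv2.imread("pics/top0.png");s=cv2.imread("pics/scene0.png")
f=lambda im,x,y,w,h:cv2.resize(im[y:y+h,x:x+w],(400,300),interpolation=cv2.INTER_CUBIC)
o=np.vstack([np.hstack([f(t,195,140,80,60+10),f(t,290,160,80,60)]),np.hstack([f(s,255,165,100,75),f(s,190,215,80,60)])])
# fix: aspect of first crop
o[:300,:400]=f(t,195,143,92,69)
cv2.imwrite("pics/crop1.png",o)
o=np.vstack([np.hstack([f(t,90,175,100,75),f(s,295,110,100,75)])]);cv2.imwrite("pics/crop2.png",o)
E
```

```text
(no output)
```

View pics/crop1.png

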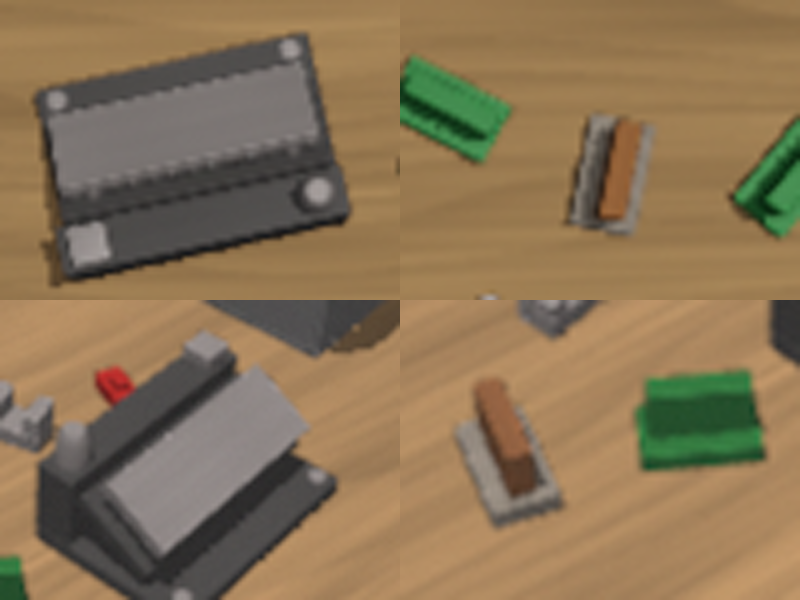

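View pics/crop2.png

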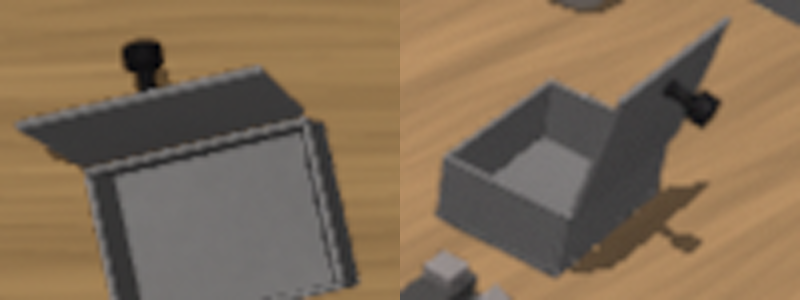

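The crop confirms the choices. The brown-ribbed stone is at (332,194). In the top view the stud is at the right (268,187) and the block at the left (215,199), so the stroke runs right to left, which is world -y to +y. The case opens on its far side, with the black knob at (125,187). Next I triangulate.

```bash
cat > h.py <<'E'
from bench import r
import numpy as np,cv2
from scipy.spatial.transform import Rotation as R
def ray(c,uv,T=None):
    T=np.array(c["cam_to_world"]) if T is None else T
    d=np.array([(uv[0]-c["cx"])/c["fx"],-(uv[1]-c["cy"])/c["fy"],-1.])
    if "hand_eye" in c:
        a=np.array([d[0],d[1]]);th=np.linalg.norm(a);d=np.array([*(a/th*np.sin(th)),-np.cos(th)])
    d=T[:3,:3]@d;return T[:3,3],d/np.linalg.norm(d)
def plane(o,d,z): return o+d*(z-o[2])/d[2]
def tri(*rs):
    A=sum(np.eye(3)-np.outer(d,d) for o,d in rs);b=sum((np.eye(3)-np.outer(d,d))@o for o,d in rs)
    p=np.linalg.solve(A,b);return p,max(np.linalg.norm(np.cross(p-o,d)) for o,d in rs)
def toolT(s=None):
    s=s or r.sense();T=np.eye(4);T[:3,:3]=R.from_quat(s["orientation"]).as_matrix();T[:3,3]=s["tool_pos"];return T
def wrist():
    T=toolT();c=r.capture("wrist");return c,T@np.array(c["hand_eye"])
E
python3 - <<'E'
from h import *
t=r.capture("top");s=r.capture("scene")
P=lambda u,v,x,y,k:(x+u*k,y+v*k)
t1=lambda u,v:P(u,v,195,143,.23);s1=lambda u,v:P(u,v-300,255,165,.25)
t2=lambda u,v:P(u-400,v,290,160,.2);s2=lambda u,v:P(u-400,v-300,190,215,.2)
t3=lambda u,v:P(u,v,90,175,.25);s3=lambda u,v:P(u-400,v,295,110,.25)
for n,a,b in [("stud",t1(317,190),s1(72,430)),("block",t1(88,243),s1(207,348)),("pl up stud",t1(318,137),s1(105,490)),("pl up blk",t1(65,190),s1(258,367)),("pl lo blk",t1(48,118),s1(308,428)),("pl lo stud",t1(303,64),s1(163,553)),
 ("rib c",t2(621,170),s2(505,419)),("sole a",t2(588,117),s2(562,503)),("sole b",t2(652,125),s2(500,525)),("sole c",t2(632,233),s2(457,430)),
 ("rim -x-y",(178,242),s3(445,155)),("rim -x+y",(121,258),s3(548,83)),("rim +x-y",t3(305,120),s3(575,215)),("knob",t3(142,47),s3(712,108))]:
    p,e=tri(ray(t,a),ray(s,b));print(n,p.round(3),"err",e.round(4))
print("rim+x+y z.068",plane(*ray(t,t3(88,172)),.068).round(3))
for n,uv in [("rib ends",t2(630,125)),("",t2(612,216))]:print(n,plane(*ray(t,uv),.05).round(4))
E
```

```text
stud [ 0.524 -0.071  0.106] err 0.0001
block [0.495 0.085 0.087] err 0.0012
pl up stud [ 0.563 -0.072  0.078] err 0.0009
pl up blk [0.532 0.101 0.085] err 0.003
pl lo blk [0.584 0.114 0.054] err 0.0004
pl lo stud [ 0.618 -0.063  0.055] err 0.0014
rib c [ 0.503 -0.271  0.044] err 0.0016
sole a [ 0.54  -0.259 -0.001] err 0.0008
sole b [ 0.534 -0.297  0.002] err 0.0022
sole c [ 0.466 -0.282  0.008] err 0.001
rim -x-y [0.371 0.197 0.076] err 0.0002
rim -x+y [0.328 0.367 0.063] err 0.0004
rim +x-y [0.484 0.236 0.064] err 0.0048
knob [0.531 0.327 0.161] err 0.0024
rim+x+y z.068 [0.447 0.392 0.068]
rib ends [ 0.5287 -0.2777  0.05  ]
 [ 0.474  -0.2647  0.05  ]
```

```bash
cat >> h.py <<'E'
def rows(p,yaw=None,s=None):
    "shift (carry_out units) to bring TCP to p with tool z at world yaw (deg)"
    s=s or r.sense();T=toolT(s);d=T[:3,:3].T@(np.array(p)-T[:3,3])/.3
    z=T[:3,2];y0=np.degrees(np.arctan2(z[1],z[0]))
    tw=0 if yaw is None else -((yaw-y0+180)%360-180)/120
    print("rows",d.round(4),"twist",round(tw,4),"yaw now",round(y0,2),"tool x",T[:3,0].round(3),"pos",T[:3,3].round(4),"j7",round(s["qpos"][6],2))
E
python3 -c "
from h import *
rows([.49,-.27,.22],76.6)"
```

```text
rows [ 0.0782  1.1024 -0.5784] twist -1.1807 yaw now -65.09 tool x [-0.     0.001 -1.   ] pos [ 0.2631 -0.5667  0.2434] j7 -0.08
```

carry_out([
  {"fingers": 0, "x": 0.04, "y": 0.95, "z": -0.5, "twist": -0.95},
  {"fingers": 0, "x": 0.04, "y": 0.95, "z": -0.5, "twist": -0.95},
  {"fingers": 0, "x": 0.04, "y": 0.95, "z": -0.5, "twist": -0.95},
  {"fingers": 0, "x": 0.04, "y": 0.95, "z": -0.5, "twist": -0.95},
  {"fingers": 0, "x": 0.04, "y": 0.95, "z": -0.5, "twist": -0.95},
  {"fingers": 0, "x": 0.04, "y": 0.95, "z": -0.5, "twist": -0.95},
  {"fingers": 0, "x": 0.04, "y": 0.95, "z": -0.5, "twist": -0.95},
  {"fingers": 0, "x": 0.04, "y": 0.95, "z": -0.5, "twist": -0.95},
  {"fingers": 0, "x": 0.04, "y": 0.95, "z": -0.5, "twist": -0.95},
  {"fingers": 0, "x": 0.04, "y": 0.95, "z": -0.5, "twist": -0.95},
  {"fingers": 0, "x": 0.04, "y": 0.95, "z": -0.5, "twist": -0.95},
  {"fingers": 0, "x": 0.04, "y": 0.95, "z": -0.5, "twist": -0.95},
  {"fingers": 0, "x": 0.04, "y": 0.95, "z": -0.5, "twist": -0.95},
  {"fingers": 0, "x": 0.04, "y": 0.95, "z": -0.5, "twist": -0.95},
  {"fingers": 0, "x": 0.04, "y": 0.95, "z": -0.5, "twist": -0.95},
])

```text
t: 1.75
tool_pos: [0.4584, -0.3109, 0.2316]
orientation: [-0.293, 0.644, 0.293, 0.644]
contact_force: [0.3, -0.1, -0.0]
finger_gap: 1.0
```

```bash
python3 -c "
from h import *
rows([.49,-.27,.20],76.6)"
```

```text
rows [0.1054 0.0103 0.172 ] twist -0.2307 yaw now 48.91 tool x [-0.  0. -1.] pos [ 0.4584 -0.3109  0.2316] j7 1.16
```

carry_out([
  {"fingers": 0, "x": 0.1, "y": 0.01, "z": 0.17, "twist": -0.23},
  {"fingers": 0, "x": 0.1, "y": 0.01, "z": 0.17, "twist": -0.23},
  {"fingers": 0, "x": 0.1, "y": 0.01, "z": 0.17, "twist": -0.23},
  {"fingers": 0, "x": 0.1, "y": 0.01, "z": 0.17, "twist": -0.23},
  {"fingers": 0, "x": 0.1, "y": 0.01, "z": 0.17, "twist": -0.23},
])

```text
t: 2.25
tool_pos: [0.4897, -0.2708, 0.2017]
orientation: [-0.437, 0.556, 0.437, 0.556]
contact_force: [-0.2, 0.6, -1.0]
finger_gap: 1.004
```

```bash
python3 - <<'E'
from h import *
c,T=wrist();im=c["img"];cv2.imwrite("pics/w1.png",im)
hsv=cv2.cvtColor(im,cv2.COLOR_BGR2HSV)
print(T.round(3).tolist())
big=cv2.resize(im,(768,576));cv2.imwrite("pics/w1b.png",big)
E
```

```text
[[0.239, -0.938, -0.251, 0.422], [0.971, 0.23, 0.063, -0.253], [-0.002, -0.259, 0.966, 0.343], [0.0, 0.0, 0.0, 1.0]]
```

View pics/w1b.png

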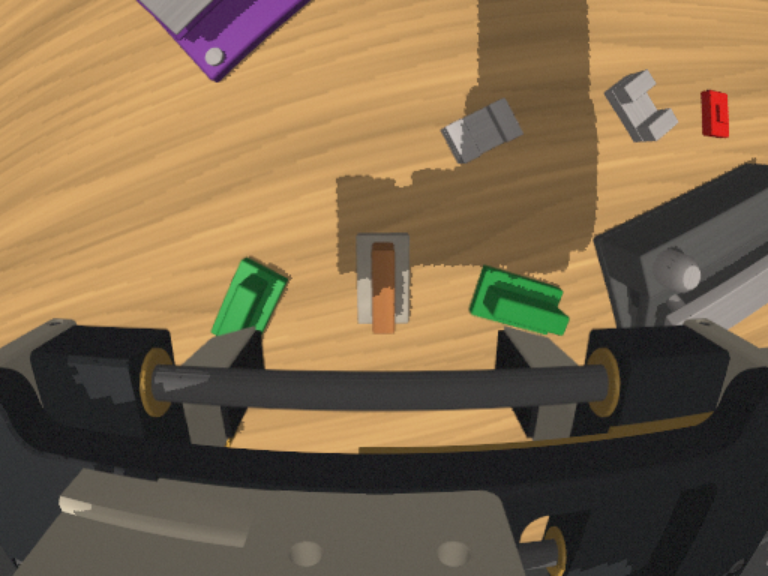

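The wrist view shows the stone's rib at about (383,288) of the enlarged view, aligned with the jaws. The green look-alikes are at (250,300) and (520,300), so I come down with the jaws half shut.

```bash
python3 - <<'E'
from h import *
c,T=wrist()
q=[(373,243),(395,243),(395,333),(372,333)]
P=np.array([plane(*ray(c,(u/1.5,v/1.5),T),.05) for u,v in q]);print(P.round(4).tolist())
m=P.mean(0);a=P[:2].mean(0)-P[2:].mean(0);print(m,np.degrees(np.arctan2(a[1],a[0])),np.linalg.norm(a),np.linalg.norm(P[0]-P[1]))
# height from two views: rib in top view
t=r.capture("top")
print("tri",tri(ray(t,(334.2,194)),ray(c,(384/1.5,288/1.5),T)))
a=np.degrees(np.arctan2(-a[1],-a[0]));print(a)
rows([m[0],m[1],.036],a+90)
for n,uv in [("studtop",(683,277)),]:print(n,plane(*ray(c,(uv[0]/1.5,uv[1]/1.5),T),.108))
E
```

```text
[[0.4689, -0.2695, 0.05], [0.4724, -0.2553, 0.05], [0.5346, -0.27, 0.05], [0.5307, -0.2857, 0.05]]
[ 0.50165853 -0.27014194  0.05      ] 165.98038477650272 0.06388561808950649 0.014646968329962677
tri (array([ 0.50128516, -0.2704951 ,  0.04973287]), np.float64(0.0007891261251700668))
-14.019615223497272
rows [ 0.5531 -0.038   0.0119] twist 0.0025 yaw now 76.28 tool x [ 0. -0. -1.] pos [ 0.4897 -0.2708  0.2019] j7 1.47
studtop [ 0.5246304  -0.07709995  0.108     ]
```

carry_out([
  {"fingers": 0.45, "x": 0.2, "y": -0.038, "z": 0.012, "twist": 0},
  {"fingers": 0.45, "x": 0.3, "y": -0.038, "z": 0.012, "twist": 0},
  {"fingers": 0.45, "x": 0.3, "y": -0.038, "z": 0.012, "twist": 0},
  {"fingers": 0.45, "x": 0.3, "y": -0.038, "z": 0.012, "twist": 0},
  {"fingers": 0.45, "x": 0.4, "y": -0.038, "z": 0.012, "twist": 0},
  {"fingers": 0.45, "x": 0.48, "y": -0.038, "z": 0.012, "twist": 0},
  {"fingers": 0.45, "x": 0.53, "y": -0.038, "z": 0.012, "twist": 0},
  {"fingers": 0.45, "x": 0.55, "y": -0.038, "z": 0.012, "twist": 0},
  {"fingers": 0.45, "x": 0.55, "y": -0.038, "z": 0.012, "twist": 0},
  {"fingers": 1, "x": 0.55, "y": -0.038, "z": 0.012, "twist": 0},
  {"fingers": 1, "x": 0.55, "y": -0.038, "z": 0.012, "twist": 0},
  {"fingers": 1, "x": 0.55, "y": -0.038, "z": 0.012, "twist": 0},
  {"fingers": 1, "x": 0.55, "y": -0.038, "z": 0.012, "twist": 0},
  {"fingers": 1, "x": 0.55, "y": -0.038, "z": 0.012, "twist": 0},
  {"fingers": 1, "x": 0.55, "y": -0.038, "z": 0.012, "twist": 0},
  {"fingers": 1, "x": 0.55, "y": -0.038, "z": 0.012, "twist": 0},
  {"fingers": 1, "x": 0.55, "y": -0.038, "z": 0.012, "twist": 0},
], force=15)

```text
t: 4.1
tool_pos: [0.5018, -0.2697, 0.037]
orientation: [-0.438, 0.555, 0.438, 0.555]
contact_force: [-1.7, -0.9, 4.8]
finger_gap: 0.169
```

```bash
python3 -c "
from h import *
rows([.64,-.04,.26],100.5)"
```

```text
rows [-0.7437 -0.2693  0.8519] twist -0.2 yaw now 76.5 tool x [ 0. -0. -1.] pos [ 0.5018 -0.2697  0.037 ] j7 1.32
```

carry_out([
  {"fingers": 1, "x": -0.15, "y": 0, "z": 0, "twist": 0},
  {"fingers": 1, "x": -0.3, "y": 0, "z": 0, "twist": 0},
  {"fingers": 1, "x": -0.45, "y": 0, "z": 0, "twist": 0},
  {"fingers": 1, "x": -0.6, "y": -0.1, "z": 0.1, "twist": -0.05},
  {"fingers": 1, "x": -0.74, "y": -0.27, "z": 0.85, "twist": -0.2},
  {"fingers": 1, "x": -0.74, "y": -0.27, "z": 0.85, "twist": -0.2},
  {"fingers": 1, "x": -0.74, "y": -0.27, "z": 0.85, "twist": -0.2},
  {"fingers": 1, "x": -0.74, "y": -0.27, "z": 0.85, "twist": -0.2},
  {"fingers": 1, "x": -0.74, "y": -0.27, "z": 0.85, "twist": -0.2},
  {"fingers": 1, "x": -0.74, "y": -0.27, "z": 0.85, "twist": -0.2},
  {"fingers": 1, "x": -0.74, "y": -0.27, "z": 0.85, "twist": -0.2},
  {"fingers": 1, "x": -0.74, "y": -0.27, "z": 0.85, "twist": -0.2},
])

```text
t: 5.3
tool_pos: [0.6394, -0.0418, 0.2578]
orientation: [-0.543, 0.453, 0.544, 0.452]
contact_force: [-0.2, -0.8, -2.5]
finger_gap: 0.174
```

```bash
python3 - <<'E'
from h import *
c,T=wrist();cv2.imwrite("pics/w2.png",c["img"]);np.save("w2T.npy",T);print(r.sense()["contact_force"])
cv2.imwrite("pics/w2b.png",cv2.resize(c["img"],(768,576)))
E
```

```text
[ 0.11612609 -0.15503566 -1.72137718]
```

View pics/w2b.png

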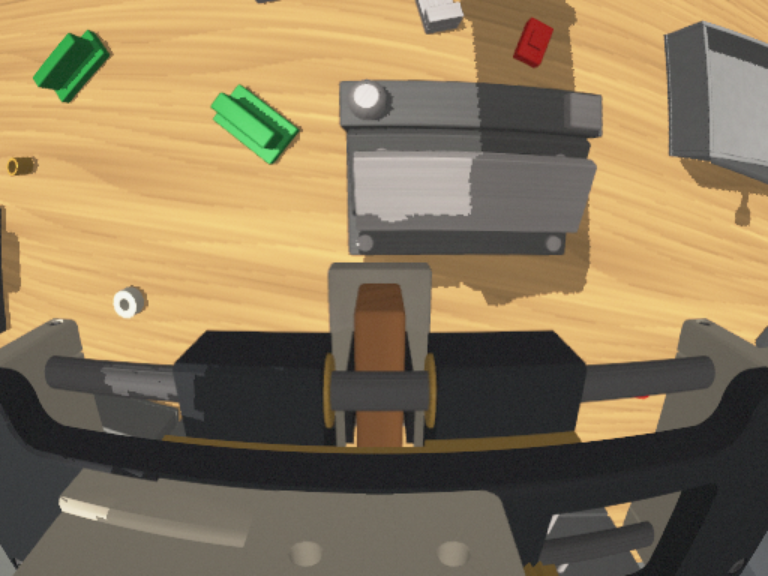

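```bash
python3 - <<'E'
from h import *
T=np.load("w2T.npy");t=r.capture("top");c=r.capture("wrist");s=r.capture("scene")
t1=lambda u,v:(195+u*.23,143+v*.23);s1=lambda u,v:(255+u*.25,165+(v-300)*.25)
D={"us":((354,153),(318,137),(105,490)),"ub":((596,163),(65,190),(258,367)),"lb":((584,231),(48,118),(308,428)),"ls":((357,216),(303,64),(163,553)),"stud":((366,96),(317,190),(72,430)),"blk":((584,112),(88,243),(207,348))}
Z={"us":.091,"ub":.091,"lb":.059,"ls":.059,"stud":.11,"blk":.094}
for k,(w,a,b) in D.items():
    W=ray(c,(w[0]/1.5,w[1]/1.5),T);p,e=tri(W,ray(t,t1(*a)),ray(s,s1(*b)));print(k,"tri3",p.round(4),round(e,4),"w@z",plane(*W,Z[k]).round(4),"t@z",plane(*ray(t,t1(*a)),Z[k]).round(4),"s@z",plane(*ray(s,s1(*b)),Z[k]).round(4))
# stone in hand: far sole corners, level check
for uv in [(330,264),(432,264)]:print(ray(c,(uv[0]/1.5,uv[1]/1.5),T)[1].round(3))
E
```

```text
us tri3 [ 0.5631 -0.0729  0.0787] 0.0014 w@z [ 0.5629 -0.0729  0.091 ] t@z [ 0.5611 -0.0729  0.091 ] s@z [ 0.5733 -0.0802  0.091 ]
ub tri3 [0.5315 0.1023 0.0857] 0.0034 w@z [0.5308 0.1016 0.091 ] t@z [0.5297 0.0985 0.091 ] s@z [0.5386 0.0987 0.091 ]
lb tri3 [0.584  0.116  0.0557] 0.0052 w@z [0.584  0.1202 0.059 ] t@z [0.5831 0.1128 0.059 ] s@z [0.5881 0.1093 0.059 ]
ls tri3 [ 0.6147 -0.0632  0.0525] 0.0049 w@z [ 0.6092 -0.0642  0.059 ] t@z [ 0.6161 -0.0644  0.059 ] s@z [ 0.6213 -0.065   0.059 ]
stud tri3 [ 0.5241 -0.0711  0.106 ] 0.0006 w@z [ 0.5253 -0.0708  0.11  ] t@z [ 0.5234 -0.071   0.11  ] s@z [ 0.5271 -0.074   0.11  ]
blk tri3 [0.4948 0.0853 0.087 ] 0.0016 w@z [0.4968 0.0829 0.094 ] t@z [0.4933 0.0834 0.094 ] s@z [0.5014 0.0796 0.094 ]
[ 0.225 -0.073 -0.972]
[ 0.183  0.152 -0.971]
```

```bash
python3 -c "
from h import *
rows([.586,-.0365,.145],100.5)"
```

```text
rows [0.3781 0.1723 0.0505] twist -0.0009 yaw now 100.39 tool x [-0.001 -0.001 -1.   ] pos [ 0.6396 -0.042   0.2584] j7 1.43
```

carry_out([
  {"fingers": 1, "x": 0.1, "y": 0.17, "z": 0.05, "twist": 0},
  {"fingers": 1, "x": 0.2, "y": 0.17, "z": 0.05, "twist": 0},
  {"fingers": 1, "x": 0.3, "y": 0.17, "z": 0.05, "twist": 0},
  {"fingers": 1, "x": 0.38, "y": 0.17, "z": 0.05, "twist": 0},
  {"fingers": 1, "x": 0.38, "y": 0.17, "z": 0.05, "twist": 0},
  {"fingers": 1, "x": 0.38, "y": 0.17, "z": 0.05, "twist": 0},
  {"fingers": 1, "x": 0.38, "y": 0.17, "z": 0.05, "twist": 0},
], force=10)

```text
t: 6.2
tool_pos: [0.5882, -0.035, 0.1463]
orientation: [0.544, -0.452, -0.543, -0.453]
contact_force: [-0.3, -1.1, -1.9]
finger_gap: 0.174
```

```bash
python3 -c "
from h import *
print(r.sense()['contact_force'])
rows([.586,-.0365,.128],100.5)"
```

```text
[-0.34994428 -1.12355396 -1.94424138]
rows [ 0.061   0.0081 -0.0036] twist -0.0001 yaw now 100.48 tool x [ 0.002  0.    -1.   ] pos [ 0.5882 -0.035   0.1463] j7 1.34
```

carry_out([
  {"fingers": 1, "x": 0.03, "y": 0.008, "z": 0, "twist": 0},
  {"fingers": 1, "x": 0.06, "y": 0.008, "z": 0, "twist": 0},
  {"fingers": 1, "x": 0.07, "y": -0.001, "z": 0, "twist": 0},
  {"fingers": 1, "x": 0.08, "y": -0.01, "z": 0, "twist": 0},
  {"fingers": 1, "x": 0.09, "y": -0.02, "z": 0, "twist": 0},
  {"fingers": 1, "x": 0.1, "y": -0.03, "z": 0, "twist": 0},
  {"fingers": 1, "x": 0.11, "y": -0.04, "z": 0, "twist": 0},
  {"fingers": 1, "x": 0.12, "y": -0.05, "z": 0, "twist": 0},
])

```text
t: 7.0
tool_pos: [0.6022, -0.0321, 0.1085]
orientation: [-0.544, 0.452, 0.544, 0.452]
contact_force: [1.4, -0.4, 1.6]
finger_gap: 0.17
```

```bash
python3 - <<'E'
from h import *
s=r.sense();print(s['contact_force'],s['wrist_torque']);rows([.61,-.03,.1018],100.5)
c=r.capture("scene");cv2.imwrite("pics/s3.png",cv2.resize(c["img"][140:260,220:380],(800,600),interpolation=cv2.INTER_CUBIC))
E
```

```text
[ 1.39480867 -0.41908564  1.6147653 ] [ 0.04943424 -0.04563861  0.01303952]
rows [ 0.0222 -0.027   0.002 ] twist 0.0001 yaw now 100.51 tool x [-0.  0. -1.] pos [ 0.6022 -0.0321  0.1085] j7 1.3
```

View pics/s3.png

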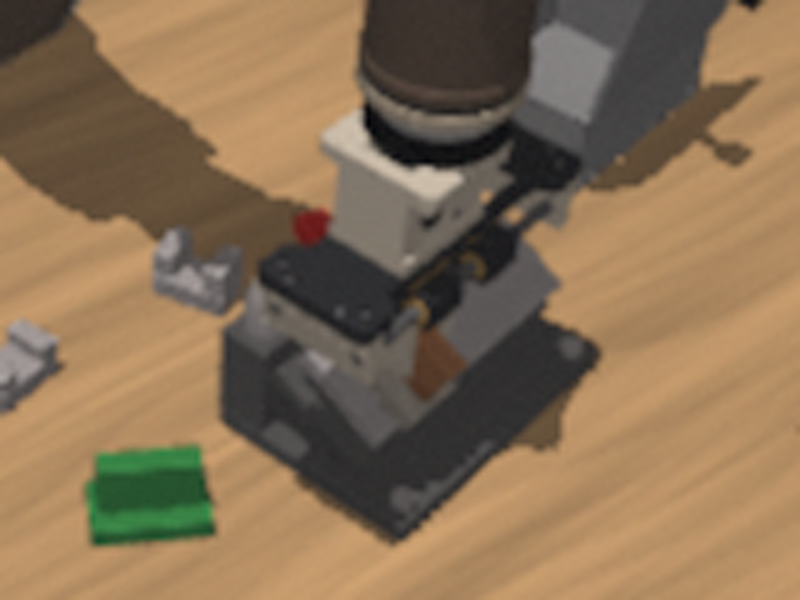

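The stone is turning onto the slope: the rib at (435,365) in the crop is leaning, and the force is about 4 N along the plate normal. I'll finish the path.

carry_out([
  {"fingers": 1, "x": 0.01, "y": -0.01, "z": 0, "twist": 0},
  {"fingers": 1, "x": 0.02, "y": -0.02, "z": 0, "twist": 0},
  {"fingers": 1, "x": 0.025, "y": -0.025, "z": 0, "twist": 0},
  {"fingers": 1, "x": 0.025, "y": -0.025, "z": 0, "twist": 0},
])

```text
t: 7.45
tool_pos: [0.6099, -0.0307, 0.1012]
orientation: [0.544, -0.452, -0.544, -0.452]
contact_force: [3.9, 0.5, 1.8]
finger_gap: 0.17
```

```bash
python3 - <<'E'
from h import *
s=r.sense();print(s['contact_force'],s['wrist_torque']);rows([.61,-.03,.1018],100.5)
c=r.capture("scene");cv2.imwrite("pics/s4.png",cv2.resize(c["img"][175:250,255:355],(800,600),interpolation=cv2.INTER_CUBIC))
E
```

```text
[3.88251483 0.50875704 1.79624253] [ 0.0912084  -0.620406    0.02068539]
rows [-0.002  -0.0009  0.0024] twist 0.0001 yaw now 100.51 tool x [ 0.001  0.    -1.   ] pos [ 0.6099 -0.0307  0.1012] j7 1.3
```

View pics/s4.png

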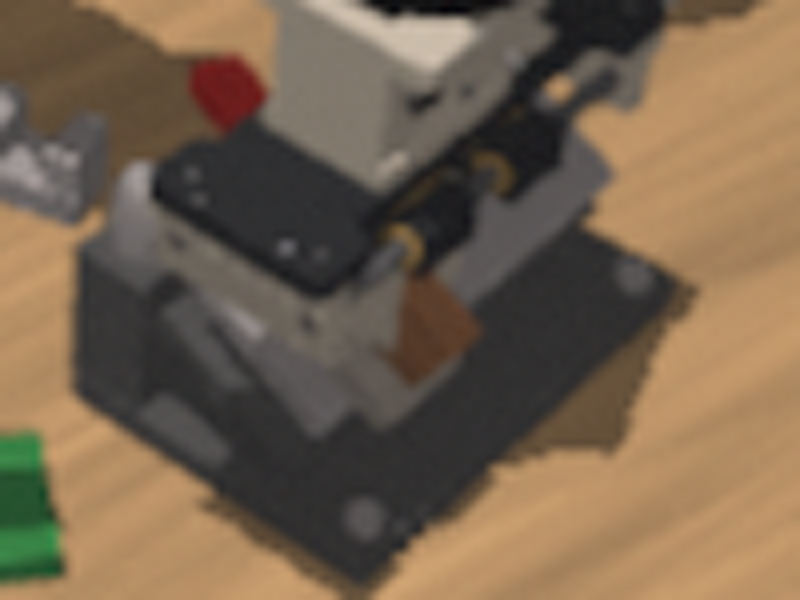

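```bash
cat >> h.py <<'E'
def force(n=8):
    F=[]
    for _ in range(n): r.capture("top");s=r.sense();F.append(np.r_[s["contact_force"],s["wrist_torque"]])
    F=np.array(F);print("F",F.mean(0).round(2),"sd",F.std(0).round(2))
    f=F.mean(0)[:3]-[-.3,-.6,-2.0]
    d=np.array([.983,.182,0]);u=np.array([-.182,.983,0]);print("d,u,z",(f@d).round(2),(f@u).round(2),f[2].round(2),"normal",(f@(d*.5+np.array([0,0,.866]))).round(2),"upslope",(f@(-d*.866+np.array([0,0,.5]))).round(2))
E
python3 -c "
from h import *
force()"
```

```text
F [ 3.37  0.51  0.4   0.26 -0.88  0.06] sd [0.41 0.32 0.34 0.04 0.04 0.02]
d,u,z 3.81 0.43 2.4 normal 3.98 upslope -2.1
```

carry_out([
  {"fingers": 1, "x": 0.004, "y": 0.002, "z": 0, "twist": 0},
  {"fingers": 1, "x": 0.008, "y": 0.004, "z": 0, "twist": 0},
  {"fingers": 1, "x": 0.012, "y": 0.007, "z": 0, "twist": 0},
  {"fingers": 1, "x": 0.012, "y": 0.007, "z": 0, "twist": 0},
])

```text
t: 8.3
tool_pos: [0.6077, -0.0311, 0.098]
orientation: [0.544, -0.452, -0.543, -0.452]
contact_force: [4.2, 1.8, 5.5]
finger_gap: 0.174
```

```bash
python3 - <<'E'
from h import *
force();rows([.61,-.03,.1018],100.5)
c=r.capture("scene");cv2.imwrite("pics/s5.png",cv2.resize(c["img"][175:250,255:355],(800,600),interpolation=cv2.INTER_CUBIC))
E
```

```text
F [ 3.73  0.71  5.62  0.22 -0.81  0.05] sd [0.49 0.51 0.62 0.05 0.02 0.03]
d,u,z 4.2 0.56 7.62 normal 8.7 upslope 0.17
rows [-0.0121 -0.0081  0.0023] twist 0.0001 yaw now 100.51 tool x [ 0.001  0.    -1.   ] pos [ 0.6077 -0.0311  0.0982] j7 1.3
```

carry_out([
  {"fingers": 1, "x": 0, "y": 0, "z": 0, "twist": 0},
  {"fingers": 1, "x": 0, "y": 0, "z": 0, "twist": 0},
  {"fingers": 1, "x": 0, "y": 0, "z": 0.01, "twist": 0},
  {"fingers": 1, "x": 0, "y": 0, "z": 0.025, "twist": 0},
  {"fingers": 1, "x": 0, "y": 0, "z": 0.04, "twist": 0},
], force=25)

```text
t: 9.25
tool_pos: [0.6058, -0.0208, 0.0981]
orientation: [0.544, -0.452, -0.543, -0.452]
contact_force: [5.0, -2.7, 6.7]
finger_gap: 0.18
```

```bash
python3 - <<'E'
from h import *
force(4);rows([.61,-.03,.1018],100.5)
c=r.capture("scene");cv2.imwrite("pics/s5.png",cv2.resize(c["img"][175:250,255:355],(800,600),interpolation=cv2.INTER_CUBIC))
E
```

```text
F [ 3.93 -0.23  5.46 -0.11 -0.91  0.1 ] sd [0.19 1.29 0.12 0.26 0.06 0.05]
d,u,z 4.23 -0.4 7.46 normal 8.57 upslope 0.07
rows [-0.0121 -0.008  -0.0364] twist 0.0 yaw now 100.5 tool x [ 0.002 -0.    -1.   ] pos [ 0.6056 -0.0197  0.0982] j7 1.27
```

View pics/s5.png

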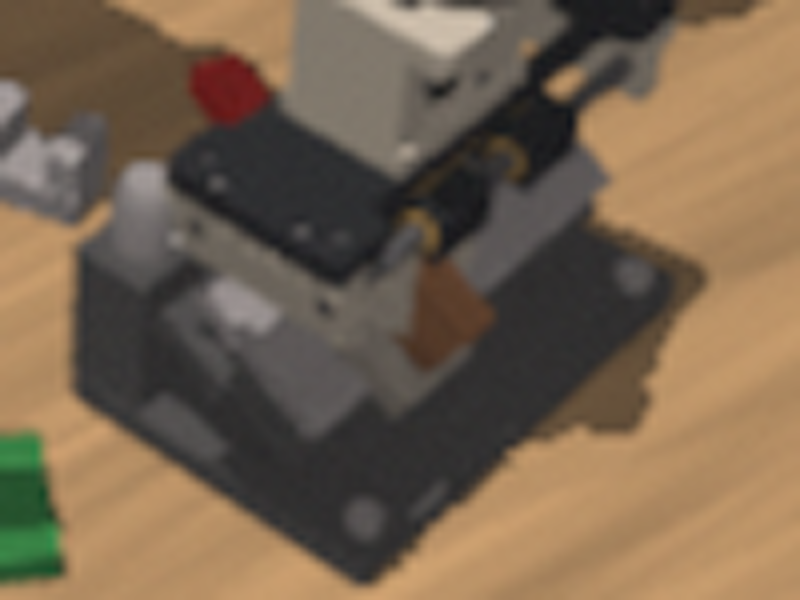

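The stone lies flat on the plate, with the sole at (390,395) along the plate face. Normal force is a steady 8.6 N, so I continue the pass.

carry_out([
  {"fingers": 1, "x": 0, "y": 0, "z": 0.015, "twist": 0},
  {"fingers": 1, "x": 0, "y": 0, "z": 0.035, "twist": 0},
  {"fingers": 1, "x": 0, "y": 0, "z": 0.055, "twist": 0},
  {"fingers": 1, "x": 0, "y": 0, "z": 0.075, "twist": 0},
  {"fingers": 1, "x": 0, "y": 0, "z": 0.095, "twist": 0},
  {"fingers": 1, "x": 0, "y": 0, "z": 0.115, "twist": 0},
  {"fingers": 1, "x": 0, "y": 0, "z": 0.135, "twist": 0},
  {"fingers": 1, "x": 0, "y": 0, "z": 0.155, "twist": 0},
])

```text
t: 10.3
tool_pos: [0.5974, 0.025, 0.098]
orientation: [0.544, -0.452, -0.543, -0.452]
contact_force: [4.6, -2.1, 5.6]
finger_gap: 0.173
```

```bash
python3 - <<'E'
from h import *
force(2);rows([.61,-.03,.1018],100.5)
E
```

```text
F [ 4.72  0.06  5.73 -0.07 -0.95  0.11] sd [0.45 1.18 0.15 0.3  0.14 0.03]
d,u,z 5.05 -0.27 7.73 normal 9.22 upslope -0.51
rows [-0.012  -0.0081 -0.1926] twist 0.0002 yaw now 100.53 tool x [ 0.001 -0.001 -1.   ] pos [0.5971 0.0264 0.0981] j7 1.19
```

carry_out([
  {"fingers": 1, "x": 0, "y": 0, "z": 0.015, "twist": 0},
  {"fingers": 1, "x": 0, "y": 0, "z": 0.035, "twist": 0},
  {"fingers": 1, "x": 0, "y": 0, "z": 0.055, "twist": 0},
  {"fingers": 1, "x": 0, "y": 0, "z": 0.075, "twist": 0},
  {"fingers": 1, "x": 0, "y": 0, "z": 0.095, "twist": 0},
  {"fingers": 1, "x": 0, "y": 0, "z": 0.115, "twist": 0},
  {"fingers": 1, "x": 0, "y": 0, "z": 0.135, "twist": 0},
  {"fingers": 1, "x": 0, "y": 0, "z": 0.155, "twist": 0},
  {"fingers": 1, "x": 0, "y": 0, "z": 0.175, "twist": 0},
  {"fingers": 1, "x": 0, "y": 0, "z": 0.19, "twist": 0},
  {"fingers": 1, "x": 0, "y": 0, "z": 0.19, "twist": 0},
  {"fingers": 1, "x": 0, "y": 0, "z": 0.19, "twist": 0},
])

```text
t: 11.6
tool_pos: [0.5867, 0.082, 0.0981]
orientation: [0.544, -0.452, -0.543, -0.452]
contact_force: [4.9, -0.1, 6.1]
finger_gap: 0.174
```

```bash
python3 - <<'E'
from h import *
force(3);rows([.61,-.03,.1018],100.5)
E
```

```text
F [ 3.59  0.3   5.58  0.13 -0.88  0.1 ] sd [0.36 0.32 0.15 0.04 0.02 0.05]
d,u,z 3.98 0.17 7.58 normal 8.55 upslope 0.34
rows [-0.0123 -0.0084 -0.3814] twist -0.0 yaw now 100.5 tool x [ 0.001 -0.    -1.   ] pos [0.5867 0.0821 0.098 ] j7 1.1
```

carry_out([
  {"fingers": 1, "x": -0.05, "y": -0.03, "z": 0, "twist": 0},
  {"fingers": 1, "x": -0.15, "y": -0.06, "z": 0, "twist": 0},
  {"fingers": 1, "x": -0.3, "y": -0.06, "z": 0, "twist": 0},
  {"fingers": 1, "x": -0.45, "y": -0.06, "z": 0, "twist": 0},
  {"fingers": 1, "x": -0.6, "y": -0.06, "z": 0, "twist": 0},
  {"fingers": 1, "x": -0.75, "y": -0.06, "z": 0, "twist": 0},
  {"fingers": 1, "x": -0.75, "y": -0.06, "z": 0, "twist": 0},
])

```text
t: 12.45
tool_pos: [0.6048, 0.0864, 0.3281]
orientation: [0.545, -0.45, -0.542, -0.454]
contact_force: [0.3, 0.9, -2.4]
finger_gap: 0.174
```

```bash
python3 -c "
from h import *
rows([.50,.30,.33],104)"
```

```text
rows [-0.0079  0.2138  0.7636] twist -0.0292 yaw now 100.49 tool x [ 0.006  0.001 -1.   ] pos [0.6048 0.0864 0.3281] j7 1.25
```

carry_out([
  {"fingers": 1, "x": 0, "y": 0.21, "z": 0.76, "twist": -0.03},
  {"fingers": 1, "x": 0, "y": 0.21, "z": 0.76, "twist": -0.03},
  {"fingers": 1, "x": 0, "y": 0.21, "z": 0.76, "twist": -0.03},
  {"fingers": 1, "x": 0, "y": 0.21, "z": 0.76, "twist": -0.03},
  {"fingers": 1, "x": 0, "y": 0.21, "z": 0.76, "twist": -0.03},
  {"fingers": 1, "x": 0, "y": 0.21, "z": 0.76, "twist": -0.03},
  {"fingers": 1, "x": 0, "y": 0.21, "z": 0.76, "twist": -0.03},
])

```text
t: 13.15
tool_pos: [0.499, 0.298, 0.3211]
orientation: [-0.558, 0.435, 0.558, 0.433]
contact_force: [1.4, -0.7, -2.0]
finger_gap: 0.172
```

```bash
python3 - <<'E'
from h import *
c,T=wrist();np.save("w3T.npy",T);cv2.imwrite("pics/w3b.png",cv2.resize(c["img"],(768,576)));print(toolT().round(3).tolist())
E
```

```text
[[-0.002, -0.97, -0.243, 0.5], [-0.003, -0.243, 0.97, 0.297], [-1.0, 0.003, -0.002, 0.321], [0.0, 0.0, 0.0, 1.0]]
```

View pics/w3b.png

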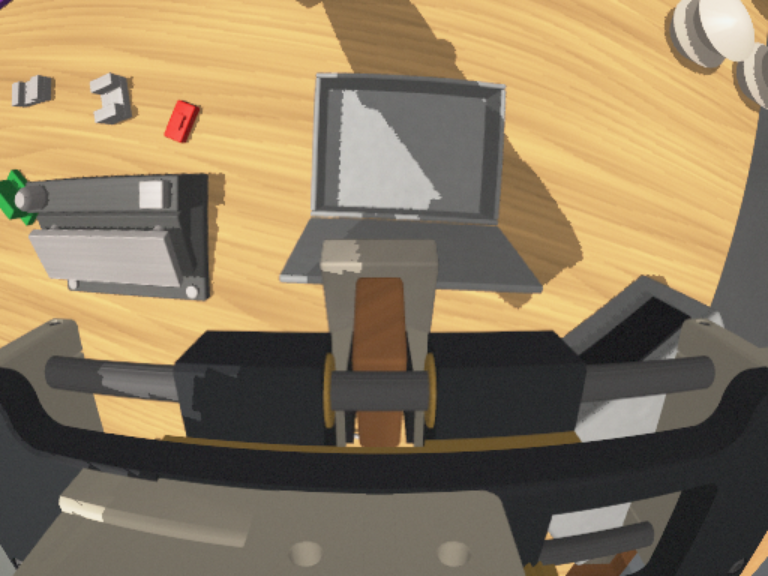

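```bash
python3 - <<'E'
from h import *
T=np.load("w3T.npy");c=r.capture("wrist");t=r.capture("top")
q={"-x-y":(318,74),"-x+y":(505,87),"h-y":(313,214),"h+y":(498,222)}
P={k:plane(*ray(c,(u/1.5,v/1.5),T),.068) for k,(u,v) in q.items()}
for k,p in P.items():print(k,p.round(4))
print("h-y tri",tri(ray(t,(166.2,205)),ray(c,(313/1.5,214/1.5),T)),"-x-y tri",tri(ray(t,(178,242)),ray(c,(318/1.5,74/1.5),T)))
m=sum(P.values())/4;y=P["-x+y"]+P["h+y"]-P["-x-y"]-P["h-y"];x=P["h-y"]+P["h+y"]-P["-x-y"]-P["-x+y"]
print("c",m.round(4),"y yaw",np.degrees(np.arctan2(-y[0],y[1])),np.linalg.norm(y)/2,"x yaw",np.degrees(np.arctan2(x[1],x[0])),np.linalg.norm(x)/2)
a=np.arctan2(-y[0],y[1]);X=np.array([np.cos(a),np.sin(a),0])
for uv in[(280,281),(542,291)]:print("lid top",plane(*ray(c,(uv[0]/1.5,uv[1]/1.5),T),.196))
rows(m*[1,1,0]+.018*X+[0,0,.11],90+np.degrees(a))
E
```

```text
-x-y [0.3602 0.2075 0.068 ]
-x+y [0.3278 0.3707 0.068 ]
h-y [0.4838 0.2332 0.068 ]
h+y [0.449  0.3966 0.068 ]
h-y tri (array([0.48260032, 0.23257688, 0.06519167]), np.float64(0.0016158346581736588)) -x-y tri (array([0.36439007, 0.2028705 , 0.05712098]), np.float64(0.0066429484315914476))
c [0.4052 0.302  0.068 ] y yaw 11.636760040743436 0.166706566071582 x yaw 11.89961715663425 0.12507691455884495
lid top [0.51290014 0.23766938 0.196     ]
lid top [0.47811512 0.40201742 0.196     ]
rows [0.7055 0.2439 0.0943] twist 0.0194 yaw now 103.97 tool x [-0.001 -0.002 -1.   ] pos [0.5009 0.2963 0.3216] j7 0.9
```

carry_out([
  {"fingers": 1, "x": 0, "y": 0.12, "z": 0.05, "twist": 0.02},
  {"fingers": 1, "x": 0, "y": 0.244, "z": 0.094, "twist": 0.02},
  {"fingers": 1, "x": 0, "y": 0.244, "z": 0.094, "twist": 0.02},
  {"fingers": 1, "x": 0.1, "y": 0.244, "z": 0.094, "twist": 0.02},
  {"fingers": 1, "x": 0.2, "y": 0.244, "z": 0.094, "twist": 0.02},
  {"fingers": 1, "x": 0.3, "y": 0.244, "z": 0.094, "twist": 0.02},
  {"fingers": 1, "x": 0.4, "y": 0.244, "z": 0.094, "twist": 0.02},
  {"fingers": 1, "x": 0.5, "y": 0.244, "z": 0.094, "twist": 0.02},
  {"fingers": 1, "x": 0.6, "y": 0.244, "z": 0.094, "twist": 0.02},
  {"fingers": 1, "x": 0.7, "y": 0.244, "z": 0.094, "twist": 0.02},
  {"fingers": 1, "x": 0.7, "y": 0.244, "z": 0.094, "twist": 0.02},
  {"fingers": 1, "x": 0.7, "y": 0.244, "z": 0.094, "twist": 0.02},
], force=15)

```text
t: 14.5
tool_pos: [0.423, 0.307, 0.1128]
orientation: [-0.548, 0.447, 0.548, 0.446]
contact_force: [0.3, -0.6, -1.9]
finger_gap: 0.171
```

```bash
python3 - <<'E'
from h import *
force(2);rows([.4052+.018*.979,.302+.018*.204,.06],101.75)
E
```

```text
F [ 0.15  0.32 -1.49  0.16 -0.17  0.01] sd [0.15 0.04 0.64 0.05 0.01 0.01]
d,u,z 0.61 0.82 0.51 normal 0.75 upslope -0.27
rows [ 0.1804  0.0042 -0.0078] twist -0.0008 yaw now 101.66 tool x [ 0.002  0.001 -1.   ] pos [0.4235 0.3082 0.1141] j7 0.6
```

carry_out([
  {"fingers": 1, "x": 0.06, "y": 0.004, "z": -0.008, "twist": 0},
  {"fingers": 1, "x": 0.12, "y": 0.004, "z": -0.008, "twist": 0},
  {"fingers": 1, "x": 0.17, "y": 0.004, "z": -0.008, "twist": 0},
  {"fingers": 1, "x": 0.185, "y": 0.005, "z": -0.008, "twist": 0},
  {"fingers": 1, "x": 0.19, "y": 0.02, "z": -0.008, "twist": 0},
  {"fingers": 1, "x": 0.2, "y": 0.035, "z": -0.008, "twist": 0},
  {"fingers": 1, "x": 0.205, "y": 0.05, "z": -0.008, "twist": 0},
], force=7)

```text
t: 15.3
tool_pos: [0.4083, 0.3028, 0.0518]
orientation: [0.549, -0.446, -0.548, -0.447]
contact_force: [1.2, 0.3, -0.1]
finger_gap: 0.172
```

```bash
python3 - <<'E'
from h import *
force(2);rows([.4052-.02*.979,.302-.02*.204,.041],101.75)
E
```

```text
F [-0.54  0.17  0.02  0.16 -0.09  0.01] sd [0.33 0.09 0.54 0.01 0.16 0.02]
d,u,z -0.1 0.8 2.02 normal 1.7 upslope 1.1
rows [ 0.035   0.075  -0.0002] twist 0.0 yaw now 101.76 tool x [ 0.  0. -1.] pos [0.4076 0.3026 0.0515] j7 0.5
```

carry_out([
  {"fingers": 1, "x": 0.007, "y": 0.015, "z": 0, "twist": 0},
  {"fingers": 1, "x": 0.014, "y": 0.03, "z": 0, "twist": 0},
  {"fingers": 1, "x": 0.021, "y": 0.045, "z": 0, "twist": 0},
  {"fingers": 1, "x": 0.028, "y": 0.06, "z": 0, "twist": 0},
  {"fingers": 1, "x": 0.033, "y": 0.075, "z": 0, "twist": 0},
  {"fingers": 1, "x": 0.033, "y": 0.075, "z": 0, "twist": 0},
])

```text
t: 16.0
tool_pos: [0.3852, 0.2974, 0.0409]
orientation: [-0.548, 0.447, 0.549, 0.446]
contact_force: [0.3, 0.2, -2.0]
finger_gap: 0.175
```

```bash
python3 - <<'E'
from h import *
force(2);rows([.4052-.02*.979,.302-.02*.204,.041],101.75)
c=r.capture("scene");cv2.imwrite("pics/s6.png",cv2.resize(c["img"][100:190,290:410],(800,600),interpolation=cv2.INTER_CUBIC))
c=r.capture("wrist");cv2.imwrite("pics/w4.png",c["img"])
a=cv2.resize(cv2.imread("pics/s6.png"),(400,300));b=cv2.resize(c["img"],(400,300));cv2.imwrite("pics/both6.png",np.hstack([a,b]))
E
```

```text
F [ 0.67  0.4  -1.41  0.13 -0.15 -0.02] sd [0.45 0.34 0.16 0.05 0.04 0.03]
d,u,z 1.13 0.81 0.59 normal 1.08 upslope -0.69
rows [0.     0.0005 0.0015] twist -0.0002 yaw now 101.72 tool x [-0.001 -0.001 -1.   ] pos [0.3859 0.2975 0.041 ] j7 0.45
```

View pics/both6.png

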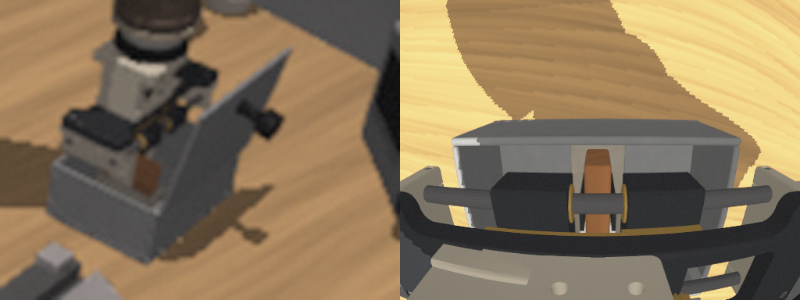

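carry_out([
  {"fingers": 1, "x": 0.005, "y": 0, "z": 0, "twist": 0},
  {"fingers": 1, "x": 0.01, "y": 0, "z": 0, "twist": 0},
  {"fingers": 1, "x": 0.01, "y": 0, "z": 0, "twist": 0},
], force=5)

```text
t: 16.5
tool_pos: [0.3865, 0.2978, 0.0383]
orientation: [0.548, -0.446, -0.548, -0.447]
contact_force: [-0.2, 0.4, 1.5]
finger_gap: 0.176
```

```bash
python3 -c "
from h import *
force(2);rows([.4052-.02*.979,.302-.02*.204,.041],101.75)"
```

```text
F [ 0.57 -0.6   0.82  0.03 -0.27  0.03] sd [0.25 0.29 0.45 0.01 0.06 0.02]
d,u,z 0.86 -0.15 2.82 normal 2.87 upslope 0.67
rows [-0.0091  0.0029  0.0008] twist -0.0004 yaw now 101.7 tool x [ 0.  0. -1.] pos [0.3865 0.2978 0.0383] j7 0.44
```

carry_out([
  {"fingers": 0.5, "x": 0, "y": 0, "z": 0, "twist": 0},
  {"fingers": 0.5, "x": 0, "y": 0, "z": 0, "twist": 0},
  {"fingers": 0.5, "x": 0, "y": 0, "z": 0, "twist": 0},
  {"fingers": 0.5, "x": 0, "y": 0, "z": 0, "twist": 0},
  {"fingers": 0.5, "x": 0, "y": 0, "z": 0, "twist": 0},
  {"fingers": 0.5, "x": -0.05, "y": 0, "z": 0, "twist": 0},
  {"fingers": 0.5, "x": -0.15, "y": 0, "z": 0, "twist": 0},
  {"fingers": 0.5, "x": -0.3, "y": 0, "z": 0, "twist": 0},
  {"fingers": 0.5, "x": -0.45, "y": 0, "z": 0, "twist": 0},
  {"fingers": 0.5, "x": -0.6, "y": 0, "z": 0, "twist": 0},
  {"fingers": 0.5, "x": -0.75, "y": 0, "z": 0, "twist": 0},
  {"fingers": 0.5, "x": -0.9, "y": 0, "z": 0, "twist": 0},
  {"fingers": 0.5, "x": -0.9, "y": 0, "z": 0, "twist": 0},
  {"fingers": 0.5, "x": -0.9, "y": 0, "z": 0, "twist": 0},
])

```text
t: 18.0
tool_pos: [0.3865, 0.2979, 0.309]
orientation: [0.549, -0.446, -0.548, -0.447]
contact_force: [0.3, 0.2, -0.3]
finger_gap: 0.498
```

```bash
python3 - <<'E'
from h import *
# behind the lid, beside the knob: case x=0.165, y=-0.045
a=np.radians(11.75);X=np.array([np.cos(a),np.sin(a)]);Y=np.array([-np.sin(a),np.cos(a)])
p=np.array([.4052,.302])+.16*X-.05*Y;print(p);rows([*p,.31],101.75)
c=r.capture("scene");t=r.capture("top")
cv2.imwrite("pics/fin.png",np.hstack([cv2.resize(c["img"][100:190,290:410],(400,300),interpolation=cv2.INTER_CUBIC),cv2.resize(t["img"][185:275,95:215],(400,300),interpolation=cv2.INTER_CUBIC)]))
E
```

```text
[0.57202936 0.28563041]
rows [-0.0022 -0.5973 -0.1654] twist -0.0006 yaw now 101.68 tool x [ 0.002  0.001 -1.   ] pos [0.3865 0.2979 0.309 ] j7 0.78
```

View pics/fin.png

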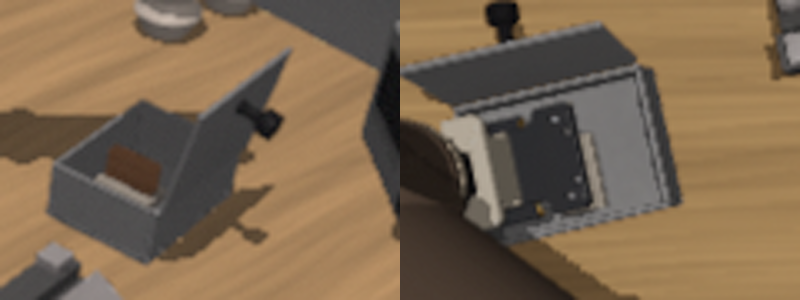

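The stone stands upright on the case floor and is released, with the lid still open. Next I go behind the lid, beside the knob, with fingers shut.

carry_out([
  {"fingers": 1, "x": 0, "y": -0.6, "z": -0.185, "twist": 0},
  {"fingers": 1, "x": 0, "y": -0.6, "z": -0.185, "twist": 0},
  {"fingers": 1, "x": 0, "y": -0.6, "z": -0.185, "twist": 0},
  {"fingers": 1, "x": 0, "y": -0.6, "z": -0.185, "twist": 0},
  {"fingers": 1, "x": 0, "y": -0.6, "z": -0.185, "twist": 0},
  {"fingers": 1, "x": 0, "y": -0.6, "z": -0.185, "twist": 0},
  {"fingers": 1, "x": 0.1, "y": -0.6, "z": -0.185, "twist": 0},
  {"fingers": 1, "x": 0.2, "y": -0.6, "z": -0.185, "twist": 0},
  {"fingers": 1, "x": 0.3, "y": -0.6, "z": -0.185, "twist": 0},
  {"fingers": 1, "x": 0.42, "y": -0.6, "z": -0.185, "twist": 0},
  {"fingers": 1, "x": 0.42, "y": -0.6, "z": -0.185, "twist": 0},
  {"fingers": 1, "x": 0.42, "y": -0.6, "z": -0.185, "twist": 0},
], force=10)

```text
t: 19.3
tool_pos: [0.5725, 0.2804, 0.1825]
orientation: [-0.548, 0.446, 0.549, 0.446]
contact_force: [0.7, 0.4, 0.6]
finger_gap: 0.004
```

```bash
python3 - <<'E'
from h import *
a=np.radians(11.75);X=np.array([np.cos(a),np.sin(a)]);Y=np.array([-np.sin(a),np.cos(a)])
p=np.array([.4052,.302])+.04*X-.055*Y;rows([*p,.182],101.75);force(1)
d=toolT()[:2,3]-[.4052,.302];print(d@X,d@Y)
E
```

```text
rows [0.0024 0.398  0.0012] twist 0.0004 yaw now 101.8 tool x [-0.001 -0.    -1.   ] pos [0.5725 0.2804 0.1825] j7 0.86
F [ 0.18  0.64  0.89  0.14 -0.14  0.04] sd [0. 0. 0. 0. 0. 0.]
d,u,z 0.7 1.13 2.89 normal 2.85 upslope 0.84
0.16034785528369402 -0.054897376548704614
```

carry_out([
  {"fingers": 1, "x": 0, "y": 0.07, "z": 0, "twist": 0},
  {"fingers": 1, "x": 0, "y": 0.14, "z": 0, "twist": 0},
  {"fingers": 1, "x": 0, "y": 0.18, "z": 0, "twist": 0},
  {"fingers": 1, "x": 0, "y": 0.22, "z": 0, "twist": 0},
  {"fingers": 1, "x": 0, "y": 0.26, "z": 0, "twist": 0},
  {"fingers": 1, "x": 0, "y": 0.3, "z": 0, "twist": 0},
  {"fingers": 1, "x": 0, "y": 0.34, "z": 0, "twist": 0},
  {"fingers": 1, "x": 0, "y": 0.38, "z": 0, "twist": 0},
  {"fingers": 1, "x": 0, "y": 0.4, "z": 0, "twist": 0},
  {"fingers": 1, "x": 0, "y": 0.4, "z": 0, "twist": 0},
  {"fingers": 1, "x": 0, "y": 0.4, "z": 0, "twist": 0},
  {"fingers": 1, "x": -0.15, "y": 0.4, "z": 0, "twist": 0},
  {"fingers": 1, "x": -0.3, "y": 0.4, "z": 0, "twist": 0},
  {"fingers": 1, "x": -0.4, "y": 0.4, "z": 0, "twist": 0},
  {"fingers": 1, "x": -0.4, "y": 0.4, "z": 0, "twist": 0},
  {"fingers": 1, "x": -0.4, "y": 0.4, "z": 0, "twist": 0},
])

```text
t: 20.95
tool_pos: [0.4569, 0.2556, 0.3025]
orientation: [0.548, -0.446, -0.548, -0.447]
contact_force: [-0.9, -0.0, -1.2]
finger_gap: 0.003
```

```bash
python3 - <<'E'
from h import *
c=r.capture("scene");o=cv2.imread("pics/scene0.png");t=r.capture("top");ot=cv2.imread("pics/top0.png")
# project helper: expected knob tip with lid shut: case x=.065-.1=-.035, z=.068+.006+.035
a=np.radians(11.75);X=np.array([np.cos(a),np.sin(a),0]);k=np.array([.4052,.302,.109])-.035*X
def proj(c,p):
    M=np.linalg.inv(np.array(c["cam_to_world"]));q=M[:3,:3]@p+M[:3,3];return c["cx"]+c["fx"]*q[0]/-q[2],c["cy"]-c["fy"]*q[1]/-q[2]
for n,cc,oo in(("scene",c,o),("top",t,ot)):
    u,v=proj(cc,k);u0,v0=proj(cc,np.array([.531,.327,.165]))
    for nm,im in(("now",cc["img"]),("start",oo)):
        for l,(a1,b1) in(("shut",(u,v)),("open",(u0,v0))):
            w=im[int(b1)-6:int(b1)+7,int(a1)-6:int(a1)+7];print(n,nm,l,(int(a1),int(b1)),"dark px",int((w.max(2)<45).sum()))
# bystander changes: diff in top view
d=cv2.absdiff(t["img"],ot).max(2)
for nm,x,y in[("driver",168,125),("spacer",334,120),("ferrule",387,159),("housing",226,223),("die1",256,227),("die2",302,226)]:
    A=ot[y-12:y+13,x-12:x+13];r_=cv2.minMaxLoc(cv2.matchTemplate(t["img"][y-27:y+28,x-27:x+28],A,cv2.TM_CCOEFF_NORMED));print(nm,"shift px",np.array(r_[3])-15,round(r_[1],2))
force(2)
E
```

```text
scene now shut (327, 131) dark px 48
scene now open (372, 136) dark px 0
scene start shut (327, 131) dark px 0
scene start open (372, 136) dark px 45
top now shut (141, 243) dark px 0
top now open (124, 185) dark px 17
top start shut (141, 243) dark px 0
top start open (124, 185) dark px 52
driver shift px [0 0] 1.0
spacer shift px [0 0] 1.0
ferrule shift px [0 0] 1.0
housing shift px [0 0] 1.0
die1 shift px [0 0] 1.0
die2 shift px [0 0] 1.0
F [-0.63 -0.75 -0.27  0.12 -0.17  0.  ] sd [0.3  0.03 0.06 0.   0.02 0.02]
d,u,z -0.35 -0.09 1.73 normal 1.32 upslope 1.17
```

```bash
python3 - <<'E'
from h import *
c=r.capture("scene");m=(c["img"].max(2)<45)[115:145,310:345];ys,xs=np.nonzero(m);print("knob",xs.mean()+310,ys.mean()+115,m.sum())
r.close_job();print("handed in",r.sense()["t"])
E
```

```text
knob 327.4237288135593 133.8813559322034 59
the job is handed in; nothing more can be done
the job is handed in; nothing more can be done
```

I stroked the plate from stud to block in one pass, set the stone in the case and shut the lid, then handed the job in. The robot clock read about 21 s; the interface gives no verdict.

- **Stroke:** I took the stone by its rib and let it swivel in a light grip until the sole lay on the slope. The pass ran from about 57 mm on the stud's side of the plate's centre to 58 mm on the block's side. I read the force at five points on the way and the normal force was 8.5 to 9.2 N, so by the given spring rate the plate was about 5.5 to 6 mm down. I lifted off only at the end.
- **Placing:** I levelled the stone against the case floor and released it with the lid still open. A picture afterwards showed it sole down.
- **Lid:** I pushed the lid from behind. In the scene view the knob is within about 3 pixels of where it should be when shut. The top view could not confirm it: it found no knob at the shut place, probably because the arm was in the way.
- **Bystanders:** Top-view template matching gave zero pixel shift for all six bystander parts.
- **Not checked:** I did not measure that the plate came back up after the lift-off, or the stone's pose after the lid closed.
- **Disagreement:** My triangulated heights for the rest's parts came out 4 to 12 mm below the given ones. The forces and tool heights at contact agreed with the given heights.

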